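# Fill the last compartment of the canister tray and sweep the rim

### The job

In the drying shed, pick up the loose low, narrow canister (the one that will sit below the rim) and set it down upright in the empty compartment of the wooden packing tray, without letting it fall. Then check that nothing sticks up: slide the sweep bar by its knob along the tray over all the canisters until it is at the far end, and leave it there.

Things in the scene. Friction and masses are not known exactly. Their poses are not given: they have to be found in the camera images.
- canister_center (a point): Metal canister to pack, loose on the bench near the tray: body 56 mm wide, 34 mm high (lid 58 mm wide); on top a wooden knob 24 mm wide, 30 mm high, to grip from above; 64 mm in all, 0.18 kg. Point: on its axis, half-way up, 2 mm under the lid's top; z up. Bystanders: two as narrow but 94 and 100 mm tall, one as low but 110 mm wide. Two like it are already in the tray.
- empty_bay (a point): Floor centre of the tray's empty compartment (44 mm white paper disc), 8 mm above the bench. y: along the row of 3 compartments (each 84 mm, pitch 90), x: across (96 mm). Fixed brown wooden tray 116 x 430 mm; its 10 mm thick long side boards are the rim, 72 mm above this floor; end boards, 135 mm from the row's middle, rise 30 mm above it, 6 mm dividers 10 mm.
- bar_knob (a point): Sweep bar's upright wooden knob, 24 mm wide, 44 mm high, to grip from above. Point: on its axis, half-way up, 22 mm above the bar's top. The dark wooden bar (124 x 18 mm, 12 mm thick) lies across the side boards, underside 3 mm above the rim. It slides only along the tray, level, in this point's -y direction, from the end on the robot's left to the right end.
- bar (a joint): Travel of the sweep bar in m: 0 at the left end stop of the tray (starts within 15 mm of it), 0.37 at the far, right end stop. It slides with about 2 N and stays where it is left.
There are look-alikes about, which are no part of the job. What is shaped like the part that bears canister_center but blue or pink is not meant.

How it is judged:
By the outcome, as a careful person would: the job done as asked, in the order asked, and still so for the second after the job is handed in, with the robot touching nothing.
It also fails if it takes over 53 s, if anything falls off the work surface, if the arm or the gripper's body presses on something with over 40 N, if the wrist force passes 120 N, or if a joint passes its speed limit or range.

### The arm

A 6-joint arm with a two-finger parallel gripper is mounted at the origin on the work surface. World frame = base frame: x ahead of the robot, y to its left, z up, the work surface at z = 0. Lengths are in m, angles in rad, forces in N, time in s.
With the tool pointing down it reaches from about 0.3 to 0.775 m from the base axis. Payload 14.6 kg.
Tool frame: the origin (TCP) lies midway between the tips of the shut fingers; the grasp point (between the pads) lies r.grip_point_offset behind it (r.grip_point_offset is the distance from the TCP to the grasp point, in m); z points along the fingers, y is the line along which they close (so a half turn about z gives the same grasp; the last joint's range is limited). The gripper opens to 94 mm and grips with 3 to 60 N. Pads are 16 mm wide; open, the fingers measure 119 mm over their backs; the gripper's body (75 mm by 177 mm) begins 78 mm behind the grasp point.
Start: joints at [1.143, 0.3, 1.521, -0, 1.321, -0.067], TCP at [0.194, 0.515, 0.205] pointing down, gripper open.
Joint ranges: [-3.03, 3.03], [-0.79, 2.21], [0.23, 2.52], [-1.04, 4.18], [0, 3.07], [-2.55, 2.55]. Speed limits (rad/s): [2.22, 2.22, 2.57, 3.14, 3.14, 3.14].

### API

Orientations are given as a unit quaternion [w, x, y, z].
In Python, from station import r, imaging, order gives the robot as it stands. The module is installed in compiled form; this text tells all that it offers.
- The arm moves only by the tool servo_tool, never from a script. Its argument "increments" is a list that holds one entry, the list of rows, each a list of 7 numbers: the gripper command: -1 is fully open, 1 is shut, values between are in proportion, then the shift along the tool's x, y, z in cm, then the turn, a rotation vector about the tool's x, y, z in rad. A call has 1 to 5 rows; each row is the pose to reach, as a shift and turn from the pose commanded when the call began, along the tool's axes at that moment; what a row does not reach only later rows make up. A row lasts 1/12 s, in which the tool goes at most 41.7 mm and 7.16 degrees, less where a joint would pass 70% of its speed; a pose out of reach is approached as far as the arm can. A call with a gripper value outside its range is refused whole. The fingers move at their own pace and stop on an object; the grip force is fixed at half the most. Time passes only in rows, so rows that repeat a pose let the fingers close. It gives the time, the measured TCP pose, the force, the opening and the grip force at its end, in the units of the state.
- r.sense(): the state, without advancing time (a new reading comes with each control period).
- imaging.snapshot(name): name is "scene" or "top" or "wrist"; returns a dict with "img" (420x560x3 uint8, blue, green, red), "fx", "fy", "cx", "cy" (pixels), "distortion" ([k1, k2, p1, p2, k3] as OpenCV has them; the pictures are not rectified), "rvec" (rotation vector, rad) and "tvec" (3), from world to camera coordinates, as OpenCV has them. Camera axes: x right, y down, z forward; pixel columns grow to the right and rows downward; lengths in m; the calibration is good to about 2 mm. A picture is of the moment at which its call begins. There is no depth.
- order.hand_in(): hands the job in; it is judged then, once.
The state is a dict: "clock": time; "q": joint angles; "qvel": joint speeds; "joint_efforts": joint torques, N m; "tool_pos": TCP position; "orientation": TCP orientation; "ft_force": force on the tool from outside, world axes, zero at the start; "wrist_torque": the same for the moment, N m; "width": finger opening in m; "grasp_force": force on a finger pad.
Only numpy, scipy, OpenCV 4.12 (cv2) and the standard library are available. Lean on these libraries where they do the work, as an engineer would, in place of code of your own. Each camera call takes 0.05 s, during which the arm holds its last target. There are 200 camera calls.

## Working session

There is one attempt and no reset: what is moved stays moved. The work goes in short steps, Python scripts to look and compute and a tool call to move; the robot and the scene stay as the last step left them, time stands still between calls to the robot, and variables do not carry over. Pictures are saved under pics/ and viewed, at most 10 in all, crops included, and the job is handed in when it is done.

Besides the shell and the picture viewer there is one more tool, called after "Request:" as name(argument=value, ...), one argument or row to a line, values as JSON. servo_tool: Moves the arm, as the interface text tells. Its arguments: {"type":"object","properties":{"increments":{"type":"array","items":{"type":"array","items":{"type":"array","items":{"type":"number"}}}}},"required":["increments"]}

```bash
mkdir -p pics
cat > h.py <<'E'
import numpy as np, cv2
from station import r, imaging, order
def snap(n,f=None):
    s=imaging.snapshot(n)
    if f: cv2.imwrite(f'pics/{f}.png',s['img'])
    return s
def KD(s): return np.array([[s['fx'],0,s['cx']],[0,s['fy'],s['cy']],[0,0,1.]]),np.array(s['distortion'],float)
def ray(s,u,v):
    K,D=KD(s); p=cv2.undistortPoints(np.array([[[u,v]]],float),K,D)[0,0]
    R=cv2.Rodrigues(np.array(s['rvec'],float))[0]; t=np.array(s['tvec'],float).ravel()
    return -R.T@t, R.T@np.array([p[0],p[1],1])
def onz(s,u,v,z):
    c,d=ray(s,u,v); return c+d*(z-c[2])/d[2]
def proj(s,P):
    K,D=KD(s); return cv2.projectPoints(np.array([P],float),np.array(s['rvec'],float),np.array(s['tvec'],float),K,D)[0].reshape(-1,2)
def intool(P,grip=True):
    """P: wanted point for grasp point -> shift in tool axes, cm"""
    st=r.sense(); w,x,y,z=st['orientation']
    from scipy.spatial.transform import Rotation as Ro
    R=Ro.from_quat([x,y,z,w]).as_matrix()
    tcp=np.array(P)+(R[:,2]*r.grip_point_offset if grip else 0)
    return np.round(R.T@(tcp-np.array(st['tool_pos']))*100,2),np.round(R,3)
E
python3 - <<'E'
from h import *
a=snap('scene');b=snap('top')
for s in(a,b): print(np.round(ray(s,280,210),3))
cv2.imwrite('pics/a.png',a['img']);cv2.imwrite('pics/b.png',b['img'])
print(r.grip_point_offset,r.sense())
E
```

```text
[[ 1.004  0.554  0.647]
 [-0.581 -0.558 -0.593]]
[[ 0.339  0.026  1.115]
 [ 0.135  0.03  -0.99 ]]
0.0188 {'clock': 0.1, 'q': array([ 1.14337097e+00,  3.00410173e-01,  1.52151737e+00,  5.04119631e-06,
        1.32072488e+00, -6.65894576e-02]), 'qvel': array([-0.00216216, -0.0016222 , -0.00073306, -0.00184337,  0.0015203 ,
        0.00217848]), 'joint_efforts': array([ 1.89917249e-03, -5.32652020e+01, -3.53277612e+01,  7.10565923e-02,
        2.35790637e-02, -5.79589505e-05]), 'tool_pos': array([0.19407657, 0.51436186, 0.20494671]), 'orientation': array([-1.31925606e-04,  1.79441343e-01,  9.83768531e-01, -5.13202075e-04]), 'ft_force': array([-0.05765478, -0.93365087,  0.00484619]), 'wrist_torque': array([ 0.04021639, -0.00629801, -0.01196574]), 'grasp_force': 0.0, 'width': 0.09378248675622212}
```

View pics/a.png

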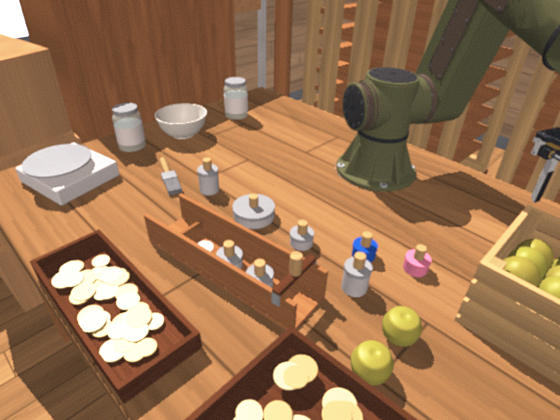

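View pics/b.png

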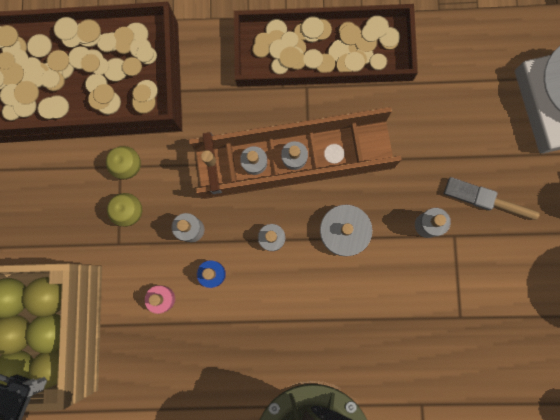

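Top view: the robot is at the bottom, with +x up and +y left. The loose low, narrow canister is at about (271,237). The others are tall ones at (187,228) and (435,221), a wide one at (346,231), and the blue and pink look-alikes. The white disc of the empty bay is at (334,153) and the bar knob at (207,156). In the scene view the canister is at (302,237), the disc at (205,246) and the bar knob at (296,262).

```bash
cat >> h.py <<'E'
def blob(s,u,v,lo,hi,w=26):
    """min enclosing circle / ellipse centre of largest blob in HSV range near u,v"""
    u,v=int(u),int(v); y0,x0=max(v-w,0),max(u-w,0)
    c=s['img'][y0:v+w,x0:u+w]
    m=cv2.inRange(cv2.cvtColor(c,cv2.COLOR_BGR2HSV),np.array(lo),np.array(hi))
    k=max(cv2.findContours(m,cv2.RETR_EXTERNAL,cv2.CHAIN_APPROX_NONE)[0],key=cv2.contourArea)
    k=cv2.convexHull(k); (a,b),ax,_=cv2.fitEllipse(k)
    return a+x0,b+y0,np.round(ax,1)
E
python3 - <<'E'
from h import *
b=snap('top');hsv=cv2.cvtColor(b['img'],cv2.COLOR_BGR2HSV)
for p in [(271,237),(260,237),(280,240),(294,153),(302,157),(334,153),(207,156),(213,175),(220,237),(210,145),(200,160)]: print(p,hsv[p[1],p[0]])
g=((0,0,50),(179,75,255))
P=[]
for (u,v,z) in [(271,237,.034),(253,160,.042),(295,155,.042),(334,153,.008)]:
    x=blob(b,u,v,*g,w=20); q=onz(b,x[0],x[1],z); P.append(q); print(x,np.round(q,4))
d=P[3]-P[1];print(np.degrees(np.arctan2(d[1],d[0])),np.linalg.norm(P[3]-P[2]),np.linalg.norm(P[2]-P[1]))
for (u,v,z) in [(270.5,236.5,.064),(207,156,.139)]: print(np.round(onz(b,u,v,z),4))
c=cv2.resize(b['img'][120:260,180:360],None,fx=4,fy=4,interpolation=cv2.INTER_CUBIC);cv2.imwrite('pics/c.png',c)
E
```

```text
(271, 237) [ 16 122 176]
(260, 237) [20  9 85]
(280, 240) [ 15  10 150]
(294, 153) [ 17 120 172]
(302, 157) [ 17  16 141]
(334, 153) [ 14  34 205]
(207, 156) [ 17 119 171]
(213, 175) [ 11 144  85]
(220, 237) [ 15 133 123]
(210, 145) [ 10 147  87]
(200, 160) [ 13 148 136]
(271.1118507385254, 237.0237922668457, array([27. , 27.9])) [0.4286 0.0784 0.034 ]
(253.49482917785645, 159.92719268798828, array([27. , 28.5])) [0.5957 0.1127 0.042 ]
(294.0830268859863, 154.93137168884277, array([26.5, 28.3])) [0.6041 0.0248 0.042 ]
(333.87284660339355, 153.11346054077148, array([18.8, 20.3])) [ 0.614  -0.0637  0.008 ]
-84.08018644678987 0.09529582944107434 0.08829518919421185
[0.4272 0.0781 0.064 ]
[0.583  0.1964 0.139 ]
```

View pics/c.png

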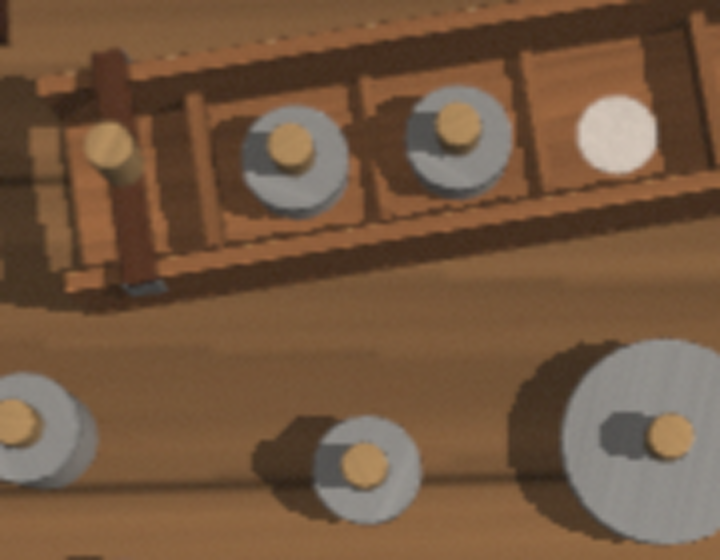

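The canister lid (27 px across, about 58 mm) and its knob agree at (0.428, 0.078). The disc is at (0.614, -0.064), and the tray's y axis is turned about 6.3°. The bar knob is near (0.583, 0.196). I'll set out now.

Run:
```python
from h import *
print(intool([.428,.078,.13],False))
```

```text
(array([-37.29, -32.57,   7.53]), array([[-0.936,  0.353, -0.   ],
       [ 0.353,  0.936, -0.001],
       [ 0.   , -0.001, -1.   ]]))
```

Request:
servo_tool(
  increments=[
    [[-1, -3.1, -2.7, 0, 0, 0, 0], [-1, -6.2, -5.4, 0, 0, 0, 0], [-1, -9.3, -8.1, 0, 0, 0, 0], [-1, -12.4, -10.8, 0, 0, 0, 0], [-1, -15.5, -13.5, 0, 0, 0, 0]],
  ],
)

```text
clock: 0.57
tool_pos: [0.2918, 0.3317, 0.2053]
orientation: [-0.0, 0.179, 0.984, -0.0]
ft_force: [1.5, -0.2, 0.7]
width: 0.0939
grasp_force: 0.0
```

Request:
servo_tool(
  increments=[
    [[-1, -3.1, -2.7, 0, 0, 0, 0], [-1, -6.2, -5.4, 0, 0, 0, 0], [-1, -9.3, -8.1, 0, 0, 0, 0], [-1, -12.4, -10.8, 0, 0, 0, 0], [-1, -15.5, -13.5, 0, 0, 0, 0]],
  ],
)

```text
clock: 0.98
tool_pos: [0.3893, 0.1506, 0.2056]
orientation: [0.0, 0.179, 0.984, 0.0]
ft_force: [1.5, 0.9, 1.0]
width: 0.0941
grasp_force: 0.0
```

Request:
servo_tool(
  increments=[
    [[-1, -2.1, -1.9, 0, 0, 0, -0.12], [-1, -4.2, -3.8, 2.5, 0, 0, -0.24], [-1, -6.3, -5.6, 5, 0, 0, -0.36], [-1, -6.3, -5.6, 7.5, 0, 0, -0.47], [-1, -6.3, -5.6, 7.5, 0, 0, -0.47]],
  ],
)

```text
clock: 1.4
tool_pos: [0.4262, 0.0766, 0.1265]
orientation: [-0.003, -0.056, 0.998, -0.0]
ft_force: [-0.4, 0.4, -1.0]
width: 0.0942
grasp_force: 0.0
```

Run:
```python
from h import *
s=snap('wrist','w1'); print(proj(s,[.428,.078,.064]),np.round(ray(s,280,210),3)); st=r.sense();print(st['tool_pos'],st['clock'],st['q'])
print(intool([.428,.078,.0565]))
for u in np.array([[.428,.078,.064],[.428,.078,.034]]): print(proj(s,u))
```

```text
[[276.04879363 218.44164269]] [[ 0.362  0.07   0.306]
 [ 0.239  0.041 -0.971]]
[0.42697737 0.07747381 0.12902601] 1.45 [ 9.49955126e-02  1.30147559e-01  1.91861267e+00  1.01920312e-04
  1.09722690e+00 -1.58199546e+00]
(array([-0.14,  0.04,  9.13]), array([[-0.994, -0.106, -0.004],
       [-0.106,  0.994, -0.   ],
       [ 0.004,  0.   , -1.   ]]))
[[276.04879363 218.44164269]]
[[275.92425105 208.16562522]]
```

View pics/w1.png

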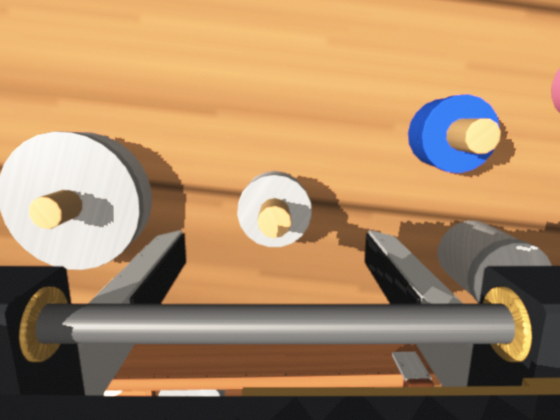

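Wrist view: the low canister's knob top is at (274,218), against a prediction of (276,218), so the position is good to about 1 mm. The right finger is clear of the tall canister at (490,260). Now I'll go down and grip.

Request:
servo_tool(
  increments=[
    [[-1, -0.1, 0, 2.5, 0, 0, 0], [-1, -0.1, 0, 5, 0, 0, 0], [-1, -0.1, 0, 7.5, 0, 0, 0], [-1, -0.1, 0, 9, 0, 0, 0], [-1, -0.1, 0, 9, 0, 0, 0]],
  ],
)

```text
clock: 1.87
tool_pos: [0.4282, 0.0787, 0.0396]
orientation: [-0.001, -0.053, 0.999, -0.0]
ft_force: [0.0, 0.4, -0.4]
width: 0.0941
grasp_force: 0.0
```

Request:
servo_tool(
  increments=[
    [[0.4, 0, 0, 0, 0, 0, 0], [0.4, 0, 0, 0, 0, 0, 0], [1, 0, 0, 0, 0, 0, 0], [1, 0, 0, 0, 0, 0, 0], [1, 0, 0, 0, 0, 0, 0]],
  ],
)

```text
clock: 2.28
tool_pos: [0.4295, 0.0781, 0.0413]
orientation: [0.001, -0.054, 0.999, 0.0]
ft_force: [-0.1, -0.4, 0.0]
width: 0.064
grasp_force: 0.0
```

Request:
servo_tool(
  increments=[
    [[1, 0, 0, 0, 0, 0, 0], [1, 0, 0, 0, 0, 0, 0], [1, 0, 0, 0, 0, 0, 0], [1, 0, 0, 0, 0, 0, 0], [1, 0, 0, 0, 0, 0, 0]],
  ],
)

```text
clock: 2.7
tool_pos: [0.429, 0.078, 0.0404]
orientation: [-0.0, -0.055, 0.999, 0.0]
ft_force: [-0.1, 0.1, 0.1]
width: 0.0305
grasp_force: 0.0
```

Request:
servo_tool(
  increments=[
    [[1, 0, 0, 0, 0, 0, 0], [1, 0, 0, 0, 0, 0, 0], [1, 0, 0, 0, 0, 0, 0], [1, 0, 0, 0, 0, 0, 0], [1, 0, 0, 0, 0, 0, 0]],
  ],
)

```text
clock: 3.12
tool_pos: [0.429, 0.078, 0.0404]
orientation: [-0.0, -0.055, 0.999, 0.0]
ft_force: [-0.4, 0.8, -1.0]
width: 0.0232
grasp_force: 30.0
```

Request:
servo_tool(
  increments=[
    [[1, 0, 0, -1, 0, 0, 0], [1, 0, 0, -3, 0, 0, 0], [1, 0, 0, -6, 0, 0, 0], [1, 0, 0, -9, 0, 0, 0], [1, 0, 0, -12, 0, 0, 0]],
  ],
)

```text
clock: 3.53
tool_pos: [0.4286, 0.078, 0.1625]
orientation: [-0.0, -0.055, 0.999, 0.0]
ft_force: [0.4, -0.4, -2.0]
width: 0.0232
grasp_force: 30.0
```

Run:
```python
from h import *
print(intool([.614,-.0637,.16],False)); st=r.sense(); print(st['tool_pos'],st['width'],st['grasp_force'])
s=snap('top')
# bay estimate: tray axis from side rims/disc ; disc seen again
x=blob(s,334,153,(0,0,150),(179,75,255),w=20); print(x,onz(s,x[0],x[1],.008))
a=snap('scene');x=blob(a,205,246,(0,0,150),(179,75,255),w=14); print(x,onz(a,x[0],x[1],.008))
```

```text
(array([-16.88, -16.11,   0.24]), array([[-0.994, -0.109, -0.   ],
       [-0.109,  0.994,  0.   ],
       [ 0.   ,  0.   , -1.   ]]))
[0.42861161 0.07800682 0.16247225] 0.023246606772214375 29.97336745262146
(333.84021377563477, 153.13523292541504, array([18.8, 20.1])) [ 0.61395471 -0.06361391  0.008     ]
(206.0403299331665, 244.69074821472168, array([ 8.9, 16.3])) [ 0.60492016 -0.06869239  0.008     ]
```

The canister is held at 23 mm width and 30 N. The scene view of the disc is partly hidden by the rim, so I'm using the top view: (0.614, -0.064).

Request:
servo_tool(
  increments=[
    [[1, -2, -1.9, 0, 0, 0, 0], [1, -4.5, -4.3, 0, 0, 0, 0], [1, -7, -6.7, 0, 0, 0, 0], [1, -9.5, -9.1, 0, 0, 0, 0], [1, -12, -11.5, 0, 0, 0, 0]],
  ],
)

```text
clock: 4.05
tool_pos: [0.5617, -0.0243, 0.1599]
orientation: [-0.0, -0.055, 0.999, 0.0]
ft_force: [0.7, 0.8, -1.4]
width: 0.0232
grasp_force: 30.0
```

Request:
servo_tool(
  increments=[
    [[1, -2, -1.9, 0, 0, 0, 0], [1, -4, -3.8, 0, 0, 0, 0], [1, -4.9, -4.6, 0, 0, 0, 0], [1, -4.9, -4.6, 0, 0, 0, 0], [1, -4.9, -4.6, 0, 0, 0, 0]],
  ],
)

```text
clock: 4.47
tool_pos: [0.6141, -0.0636, 0.1595]
orientation: [-0.001, -0.054, 0.999, 0.0]
ft_force: [0.1, 0.4, -1.4]
width: 0.0235
grasp_force: 30.0
```

Run:
```python
from h import *
s=snap('scene');w=snap('wrist'); st=r.sense(); print(st['tool_pos'],st['width'],st['grasp_force'],intool([.614,-.0637,.05],False))
cv2.imwrite('pics/d.png',np.hstack([cv2.resize(s['img'][140:340,120:340],(400,364)),cv2.resize(w['img'],(400,300))[:, :].copy() if 0 else cv2.copyMakeBorder(cv2.resize(w['img'],(400,300)),0,64,0,0,0)]))
```

```text
[ 0.61384892 -0.06292779  0.16021966] 0.023467126313523778 29.974778294563293 (array([-0.02, -0.08, 11.02]), array([[-0.994, -0.109, -0.001],
       [-0.109,  0.994,  0.   ],
       [ 0.001,  0.   , -1.   ]]))
```

View pics/d.png

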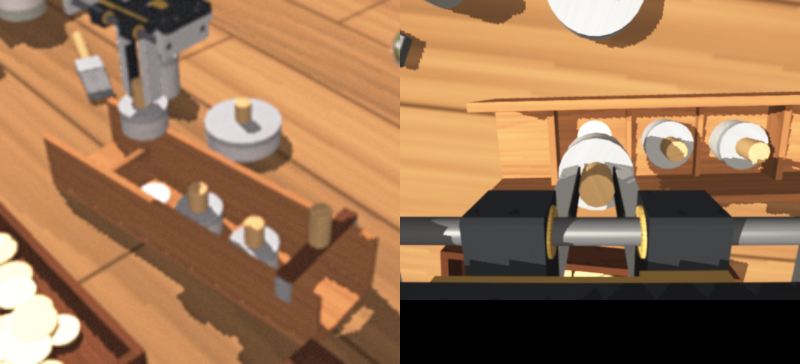

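The canister hangs upright over the disc bay, and the bay is directly below it in both views. Lowering it now.

Request:
servo_tool(
  increments=[
    [[1, 0, 0, 2.5, 0, 0, 0], [1, 0, 0, 5, 0, 0, 0], [1, 0, 0, 7.5, 0, 0, 0], [1, 0, 0, 9.5, 0, 0, 0], [1, 0, 0, 10.4, 0, 0, 0]],
  ],
)

```text
clock: 4.98
tool_pos: [0.6129, -0.0626, 0.054]
orientation: [-0.002, -0.055, 0.998, 0.0]
ft_force: [-0.3, 0.0, -2.1]
width: 0.0229
grasp_force: 30.0
```

Request:
servo_tool(
  increments=[
    [[1, 0, 0, 0.2, 0, 0, 0], [1, 0, 0, 0.4, 0, 0, 0], [1, 0, 0, 0.5, 0, 0, 0], [1, 0, 0, 0.6, 0, 0, 0], [1, 0, 0, 0.6, 0, 0, 0]],
  ],
)

```text
clock: 5.4
tool_pos: [0.6149, -0.0636, 0.0513]
orientation: [0.001, -0.055, 0.999, -0.0]
ft_force: [0.3, -0.1, -1.7]
width: 0.0238
grasp_force: 30.0
```

Request:
servo_tool(
  increments=[
    [[1, 0, 0, 0.1, 0, 0, 0], [1, 0, 0, 0.2, 0, 0, 0], [1, 0, 0, 0.2, 0, 0, 0], [1, 0, 0, 0.2, 0, 0, 0], [1, 0, 0, 0.2, 0, 0, 0]],
  ],
)

```text
clock: 5.82
tool_pos: [0.6146, -0.0636, 0.0485]
orientation: [0.0, -0.055, 0.999, -0.0]
ft_force: [0.8, -0.2, -2.0]
width: 0.0233
grasp_force: 30.0
```

Request:
servo_tool(
  increments=[
    [[1, 0, 0, 0.05, 0, 0, 0], [1, 0, 0, 0.1, 0, 0, 0], [1, 0, 0, 0.1, 0, 0, 0], [1, 0, 0, 0.1, 0, 0, 0], [1, 0, 0, 0.1, 0, 0, 0]],
  ],
)

```text
clock: 6.23
tool_pos: [0.6149, -0.0638, 0.0483]
orientation: [0.0, -0.055, 0.999, -0.0]
ft_force: [-2.3, -0.5, 6.5]
width: 0.0235
grasp_force: 30.0
```

Contact is felt at 6.5 N, so it stands on the floor. Opening part way and rising.

Request:
servo_tool(
  increments=[
    [[0.3, 0, 0, 0, 0, 0, 0], [0.1, 0, 0, 0, 0, 0, 0], [-0.1, 0, 0, 0, 0, 0, 0], [-0.1, 0, 0, 0, 0, 0, 0], [-0.1, 0, 0, 0, 0, 0, 0]],
  ],
)

```text
clock: 6.65
tool_pos: [0.6146, -0.0636, 0.0473]
orientation: [-0.0, -0.055, 0.999, 0.0]
ft_force: [0.5, 0.4, -0.2]
width: 0.0512
grasp_force: 0.0
```

Request:
servo_tool(
  increments=[
    [[-0.1, 0, 0, -1, 0, 0, 0], [-0.1, 0, 0, -3, 0, 0, 0], [-0.1, 0, 0, -6, 0, 0, 0], [-0.1, 0, 0, -9, 0, 0, 0], [-0.1, 0, 0, -12, 0, 0, 0]],
  ],
)

```text
clock: 7.07
tool_pos: [0.6144, -0.0636, 0.1696]
orientation: [0.0, -0.055, 0.999, -0.0]
ft_force: [0.7, 0.3, 0.1]
width: 0.0517
grasp_force: 0.0
```

Run:
```python
from h import *
s=snap('scene'); st=r.sense(); print(st['tool_pos'],st['width'],st['ft_force'],intool([.583,.1964,.19],False))
w=snap('wrist')
cv2.imwrite('pics/e.png',np.hstack([cv2.resize(s['img'][140:340,120:340],(400,364)),cv2.copyMakeBorder(cv2.resize(w['img'],(400,300)),0,64,0,0,0)]))
```

```text
[ 0.61650159 -0.06388384  0.17635843] 0.051960157604738315 [ 0.44110406 -0.16043966  6.75672227] (array([ 0.48, 26.24, -1.43]), array([[-0.994, -0.109,  0.009],
       [-0.109,  0.994, -0.001],
       [-0.009, -0.002, -1.   ]]))
```

View pics/e.png

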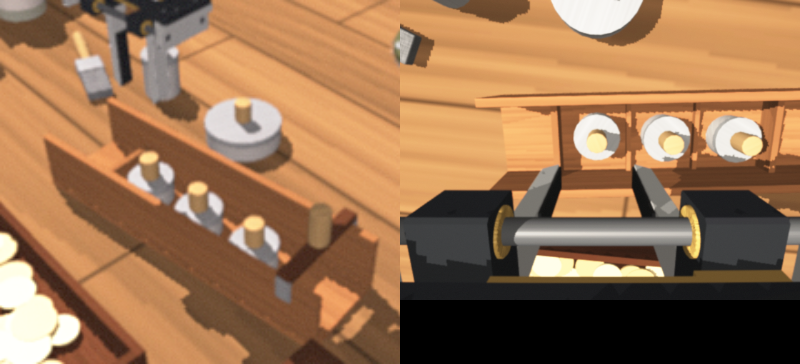

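All three canisters stand upright in the tray. Next, the bar knob.

Request:
servo_tool(
  increments=[
    [[-0.5, 0.1, 2.5, -0.5, 0, 0, 0], [-0.5, 0.2, 5.5, -1, 0, 0, 0], [-0.5, 0.3, 9, -1.5, 0, 0, 0], [-0.5, 0.3, 12.5, -1.5, 0, 0, 0], [-0.5, 0.3, 16, -1.5, 0, 0, 0]],
  ],
)

```text
clock: 7.58
tool_pos: [0.5937, 0.0965, 0.1828]
orientation: [0.0, -0.054, 0.999, 0.0]
ft_force: [0.6, 0.9, -0.4]
width: 0.0708
grasp_force: 0.0
```

Request:
servo_tool(
  increments=[
    [[-0.5, 0, 3, 0, 0, 0, 0], [-0.5, 0, 6.5, 0, 0, 0, 0], [-0.5, 0, 9.5, 0, 0, 0, 0], [-0.5, 0, 10.2, 0, 0, 0, 0], [-0.5, 0, 10.2, 0, 0, 0, 0]],
  ],
)

```text
clock: 8.0
tool_pos: [0.5825, 0.1982, 0.1822]
orientation: [-0.0, -0.056, 0.998, -0.0]
ft_force: [0.3, -0.8, 0.2]
width: 0.0701
grasp_force: 0.0
```

Run:
```python
from h import *
s=snap('wrist','f'); st=r.sense(); print(st['tool_pos'],st['width'],intool([.583,.1964,.119]))
print(proj(s,[.583,.1964,.139]),proj(s,[.583,.1964,.095]))
```

```text
[0.58283633 0.19671468 0.18222568] 0.07035149262870002 (array([-0.02, -0.03,  8.2 ]), array([[-0.994, -0.11 , -0.   ],
       [-0.11 ,  0.994, -0.   ],
       [ 0.   , -0.   , -1.   ]]))
[[271.3411835  223.62072846]] [[271.89704233 207.07181038]]
```

View pics/f.png

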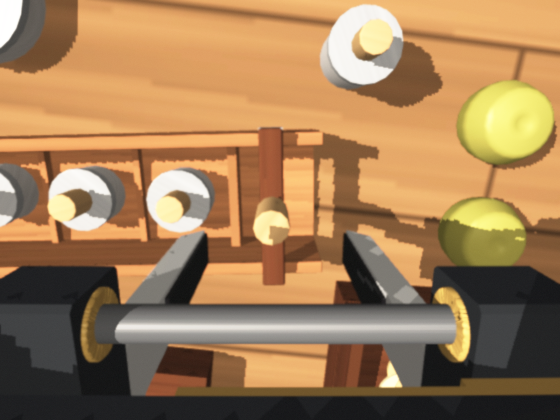

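The knob top is at (272,221), against a prediction of (271,224), so it sits within about 2 mm, between the fingers. Going down to grip.

Request:
servo_tool(
  increments=[
    [[-0.5, 0, 0, 2, 0, 0, 0], [-0.5, 0, 0, 4.5, 0, 0, 0], [-0.5, 0, 0, 7, 0, 0, 0], [-0.5, 0, 0, 8, 0, 0, 0], [-0.2, 0, 0, 8, 0, 0, 0]],
  ],
)

```text
clock: 8.47
tool_pos: [0.5823, 0.1949, 0.1002]
orientation: [-0.002, -0.054, 0.999, -0.0]
ft_force: [-0.3, -0.3, 0.4]
width: 0.0667
grasp_force: 0.0
```

Request:
servo_tool(
  increments=[
    [[1, 0, 0, 0, 0, 0, 0], [1, 0, 0, 0, 0, 0, 0], [1, 0, 0, 0, 0, 0, 0], [1, 0, 0, 0, 0, 0, 0], [1, 0, 0, 0, 0, 0, 0]],
  ],
)

```text
clock: 8.88
tool_pos: [0.5833, 0.1966, 0.1032]
orientation: [0.001, -0.055, 0.999, 0.0]
ft_force: [-0.5, 0.4, -0.6]
width: 0.0337
grasp_force: 0.0
```

Request:
servo_tool(
  increments=[
    [[1, 0, 0, 0, 0, 0, 0], [1, 0, 0, 0, 0, 0, 0], [1, 0, 0, 0, 0, 0, 0], [1, 0, 0, 0, 0, 0, 0], [1, 0, 0, 0, 0, 0, 0]],
  ],
)

```text
clock: 9.3
tool_pos: [0.5832, 0.1965, 0.1028]
orientation: [0.0, -0.055, 0.999, 0.0]
ft_force: [-1.3, -0.2, 3.8]
width: 0.0236
grasp_force: 30.0
```

Run:
```python
from h import *
s=snap('top'); st=r.sense(); print(st['tool_pos'],st['width'],st['grasp_force'],st['ft_force'],st['q'])
A=onz(s,201.3,190.8,.08);B=onz(s,360,165.5,.08);d=A-B;print(A,B,np.degrees(np.arctan2(-d[0],d[1])))
A=onz(s,190,141.5,.08);B=onz(s,388,112,.08);d=A-B;print(A,B,np.degrees(np.arctan2(-d[0],d[1])))
```

```text
[0.58315741 0.19652794 0.10277323] 0.023635994066898227 30.000966489315033 [-1.60716025  0.2765696   5.52884482] [ 2.65558097e-01  5.39320548e-01  1.43108165e+00 -3.81943693e-05
  1.17077094e+00 -1.41447143e+00]
[0.52436761 0.21878779 0.08      ] [ 0.5682089  -0.11070242  0.08      ] 7.579138393600976
[0.62989807 0.24225131 0.08      ] [ 0.68036536 -0.17358219  0.08      ] 6.91981359356332
```

The tray axis comes out at about 7°, and the tool y axis is at 6.3°. Sliding along -y with a small x correction.

Request:
servo_tool(
  increments=[
    [[1, 0, -0.8, 0, 0, 0, 0], [1, 0, -2, 0, 0, 0, 0], [1, -0.05, -3.5, 0, 0, 0, 0], [1, -0.05, -5, 0, 0, 0, 0], [1, -0.1, -6, 0, 0, 0, 0]],
  ],
)

```text
clock: 9.77
tool_pos: [0.5914, 0.1347, 0.1028]
orientation: [0.001, -0.054, 0.999, 0.0]
ft_force: [3.3, 2.6, 3.7]
width: 0.0232
grasp_force: 30.0
```

Request:
servo_tool(
  increments=[
    [[1, 0, -2, 0, 0, 0, 0], [1, -0.05, -4, 0, 0, 0, 0], [1, -0.1, -6, 0, 0, 0, 0], [1, -0.1, -8, 0, 0, 0, 0], [1, -0.1, -10, 0, 0, 0, 0]],
  ],
)

```text
clock: 10.18
tool_pos: [0.6044, 0.0357, 0.1028]
orientation: [0.003, -0.054, 0.999, 0.0]
ft_force: [23.1, 5.2, -6.9]
width: 0.0237
grasp_force: 30.0
```

The sideways force is 23 N, pushing the tool toward +x, so I'll ease that way (tool -x) before continuing.

Request:
servo_tool(
  increments=[
    [[1, -0.1, -0.5, 0, 0, 0, 0], [1, -0.2, -1, 0, 0, 0, 0], [1, -0.2, -1.5, 0, 0, 0, 0], [1, -0.25, -2, 0, 0, 0, 0], [1, -0.25, -2, 0, 0, 0, 0]],
  ],
)

```text
clock: 10.6
tool_pos: [0.6073, 0.0161, 0.1028]
orientation: [0.0, -0.054, 0.999, -0.0]
ft_force: [1.6, -2.0, 6.4]
width: 0.0235
grasp_force: 30.0
```

Request:
servo_tool(
  increments=[
    [[1, 0, -1, 0, 0, 0, 0], [1, -0.05, -2.5, 0, 0, 0, 0], [1, -0.1, -4.5, 0, 0, 0, 0], [1, -0.15, -6.5, 0, 0, 0, 0], [1, -0.2, -8, 0, 0, 0, 0]],
  ],
)

```text
clock: 11.02
tool_pos: [0.6179, -0.0634, 0.1028]
orientation: [0.0, -0.054, 0.999, -0.0]
ft_force: [1.9, 2.1, 6.3]
width: 0.0237
grasp_force: 30.0
```

Request:
servo_tool(
  increments=[
    [[1, -0.05, -1.5, 0, 0, 0, 0], [1, -0.1, -3, 0, 0, 0, 0], [1, -0.12, -4.5, 0, 0, 0, 0], [1, -0.15, -6, 0, 0, 0, 0], [1, -0.15, -6.5, 0, 0, 0, 0]],
  ],
)

```text
clock: 11.43
tool_pos: [0.6265, -0.1282, 0.1027]
orientation: [0.001, -0.054, 0.999, -0.0]
ft_force: [2.6, 3.2, 6.2]
width: 0.0236
grasp_force: 30.0
```

Request:
servo_tool(
  increments=[
    [[1, 0, -0.6, 0, 0, 0, 0], [1, -0.02, -1.2, 0, 0, 0, 0], [1, -0.03, -1.7, 0, 0, 0, 0], [1, -0.05, -2.2, 0, 0, 0, 0], [1, -0.05, -2.5, 0, 0, 0, 0]],
  ],
)

```text
clock: 11.85
tool_pos: [0.6296, -0.1514, 0.1028]
orientation: [0.0, -0.054, 0.999, -0.0]
ft_force: [3.0, 1.9, 6.4]
width: 0.0235
grasp_force: 30.0
```

Request:
servo_tool(
  increments=[
    [[1, 0, -0.1, 0, 0, 0, 0], [1, 0, -0.2, 0, 0, 0, 0], [1, 0, -0.3, 0, 0, 0, 0], [1, 0, -0.4, 0, 0, 0, 0], [1, 0, -0.4, 0, 0, 0, 0]],
  ],
)

```text
clock: 12.27
tool_pos: [0.6302, -0.1551, 0.1028]
orientation: [0.0, -0.054, 0.999, -0.0]
ft_force: [3.9, 0.5, 4.9]
width: 0.0234
grasp_force: 30.0
```

Request:
servo_tool(
  increments=[
    [[1, -0.01, -0.1, 0, 0, 0, 0], [1, -0.01, -0.2, 0, 0, 0, 0], [1, -0.02, -0.3, 0, 0, 0, 0], [1, -0.02, -0.4, 0, 0, 0, 0], [1, -0.02, -0.4, 0, 0, 0, 0]],
  ],
)

```text
clock: 12.68
tool_pos: [0.6306, -0.159, 0.1028]
orientation: [0.0, -0.054, 0.999, -0.0]
ft_force: [3.2, 1.1, 5.0]
width: 0.0233
grasp_force: 30.0
```

Request:
servo_tool(
  increments=[
    [[1, -0.01, -0.1, 0, 0, 0, 0], [1, -0.01, -0.2, 0, 0, 0, 0], [1, -0.02, -0.3, 0, 0, 0, 0], [1, -0.02, -0.3, 0, 0, 0, 0], [1, -0.02, -0.3, 0, 0, 0, 0]],
  ],
)

```text
clock: 13.1
tool_pos: [0.6309, -0.1608, 0.1028]
orientation: [-0.0, -0.055, 0.999, 0.001]
ft_force: [-0.3, 7.8, 8.0]
width: 0.0236
grasp_force: 30.0
```

Request:
servo_tool(
  increments=[
    [[1, 0, -0.05, 0, 0, 0, 0], [1, 0, -0.1, 0, 0, 0, 0], [1, 0, -0.1, 0, 0, 0, 0], [1, 0, -0.1, 0, 0, 0, 0], [1, 0, -0.1, 0, 0, 0, 0]],
  ],
)

```text
clock: 13.52
tool_pos: [0.6309, -0.1609, 0.1027]
orientation: [-0.0, -0.055, 0.998, 0.001]
ft_force: [-2.1, 13.9, 10.5]
width: 0.0236
grasp_force: 30.0
```

The bar is on the stop: the force rises with no motion. Relaxing the push slightly, then releasing and rising.

Request:
servo_tool(
  increments=[
    [[1, 0, 0.1, 0, 0, 0, 0], [0.3, 0, 0.1, 0, 0, 0, 0], [0, 0, 0.1, 0, 0, 0, 0], [-0.2, 0, 0.1, 0, 0, 0, 0], [-0.2, 0, 0.1, 0, 0, 0, 0]],
  ],
)

```text
clock: 13.93
tool_pos: [0.6308, -0.1618, 0.1019]
orientation: [-0.001, -0.054, 0.999, 0.0]
ft_force: [0.3, 0.8, 0.1]
width: 0.0464
grasp_force: 0.0
```

Request:
servo_tool(
  increments=[
    [[-0.2, 0, 0, -1, 0, 0, 0], [-0.2, 0, 0, -3, 0, 0, 0], [-0.2, 0, 0, -6, 0, 0, 0], [-0.2, 0, 0, -9, 0, 0, 0], [-0.2, 0, 0, -12, 0, 0, 0]],
  ],
)

```text
clock: 14.35
tool_pos: [0.6309, -0.1615, 0.2245]
orientation: [-0.0, -0.054, 0.999, -0.0]
ft_force: [0.2, -0.4, 0.1]
width: 0.0564
grasp_force: 0.0
```

Request:
servo_tool(
  increments=[
    [[-0.2, 0, 0, 0, 0, 0, 0], [-0.2, 0, 0, 0, 0, 0, 0], [-0.2, 0, 0, 0, 0, 0, 0], [-0.2, 0, 0, 0, 0, 0, 0], [-0.2, 0, 0, 0, 0, 0, 0]],
  ],
)

```text
clock: 14.77
tool_pos: [0.6309, -0.1613, 0.2212]
orientation: [-0.001, -0.055, 0.999, 0.0]
ft_force: [0.4, 0.4, -0.8]
width: 0.0562
grasp_force: 0.0
```

Run:
```python
from h import *
s=snap('scene');w=snap('wrist')
cv2.imwrite('pics/g.png',np.hstack([cv2.resize(s['img'][140:340,120:340],(400,364)),cv2.copyMakeBorder(cv2.resize(w['img'],(400,300)),0,64,0,0,0)]))
```

```text
(no output)
```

View pics/g.png

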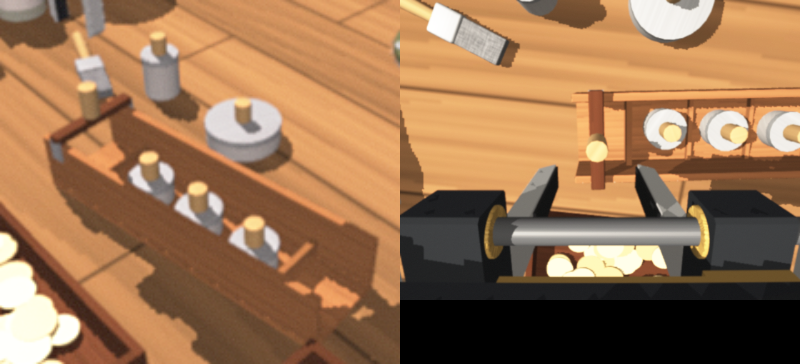

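The bar rests at the far right end, all three canisters are upright under the rim, and the gripper is clear.

```bash
python3 -c "
from h import *
print(order.hand_in())"
```

```text
the job is handed in; nothing more can be done
None
```

I set the low, narrow canister upright in the empty compartment, slid the sweep bar over all three canisters to the right end stop, and handed the job in at about 15 s (no verdict was returned).

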